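Clear the bottle away and open the culture cabinet

TASK

The amber bottle stands in the way of the culture cabinet's sliding sash. First stand it upright, entirely inside the steel tray, then slide the cabinet's sash all the way up its slope until it is open against its stop, and let go. Do not tip the bottle over, and leave the dish, the rubber bulb and the plugged flask on the bench where they are.

Things in the scene. Friction and masses are not known exactly. Their poses are not given: they have to be found in the camera images.
- bottle: Amber glass-stoppered reagent bottle, about 0.27 kg, standing on the bench right in front of the cabinet. Round, 54 mm across from the base up to 66 mm height, then a narrowing shoulder and neck; solid up to 110 mm, top of the stopper at 136 mm. Origin: centre of its underside; z up its axis. Grip the straight body below 66 mm.
- tray: Shallow square tray of bare steel, fixed to the bench, 130 x 130 mm outside, rim 12 mm high, walls 3 mm, inner floor 3 mm above the bench. Origin: centre of its underside; x and y along its sides, z up.
- cabinet: Grey box fixed to the bench, 200 deep (x), 212 wide (y), 228 mm high; front faces its own -x. From a lip at x -100, z 20 mm the front slopes up and back at 40 degrees from horizontal; the sash runs on it. A lamp housing overhangs the slope (front edge x -12, underside z 200 mm): the tool must lean back, square to the slope (40 degrees from vertical) passes clear. Origin: centre of underside; z up.
- sash (a joint): Travel of the clear, aluminium-framed sash up the slope, in m: 0 is shut (at the front lip), 0.09 is open against the stop. It stays where it is left; friction about 4 N besides its weight of 0.25 kg.
- sash_handle (a point): Middle of the bar of the steel bow handle, which stands on the middle of the sash near its lower edge. Round bar 16 mm thick, running up the slope, bow 64 mm long and 48 proud of the sash; the point is on the bar's axis, 40 mm off the sash. Axes: x up the slope (the way it opens), y across, z square out of the slope. Sash shut: 100 mm in front of the cabinet's origin, 72 mm above the bench.
- dish: Flat round covered glass dish, 100 mm across, 17 mm high, lying on the bench to the right; a bystander. Origin: centre of its underside.
- bulb: Red-brown rubber bulb, 50 x 59 x 38 mm, lying on the bench between tray and cabinet; a bystander. Origin: centre of its underside.
- flask: Small conical flask with a plug, 50 mm across, 126 mm high, standing on the bench to the left in front of the cabinet; a bystander. Origin: centre of its underside.
There are look-alikes about, which are no part of the job. Leave any turquoise or yellow look-alike of the bottle alone.

How it is judged:
On the way, in this order (a step that is already met when the one before it is completed fails the run):
1. the bottle stands upright and released in the tray while the sash is still down (x of bottle in the frame of tray between -0.045 and 0.045 m and y of bottle in the frame of tray between -0.045 and 0.045 m and z of bottle in the frame of tray below 0.012 m and angle between bottle's own z axis and vertical below 0.1 rad and linear speed of bottle below 0.02 m/s and contact force between bottle and the fingers below 0.1 N and value of joint sash below 0.045 m), for 0.2 s.
2. the sash is fully up (value of joint sash above 0.082 m), for 0.2 s.
At the end, for the whole second after the job is handed in: The bottle stands upright (within 0.1 rad) and at rest inside the tray, its axis within 45 mm of the tray's centre along each of the tray's sides and its base below the rim; the sash is at rest at 82 mm or more of its 90 mm travel (x of bottle in the frame of tray between -0.045 and 0.045 m and y of bottle in the frame of tray between -0.045 and 0.045 m and z of bottle in the frame of tray below 0.012 m and angle between bottle's own z axis and vertical below 0.1 rad and linear speed of bottle below 0.02 m/s and value of joint sash above 0.082 m and velocity of joint sash below 0.01 m/s); the robot touches nothing.
It fails at once if the bottle is tipped by more than 0.6 rad (angle between bottle's own z axis and vertical above 0.6 rad).
It fails at once if the dish, the bulb or the flask is moved by more than 30 mm, or the flask tipped (distance of any of dish, bulb, flask from where it was at the start of the episode above 0.03 m or angle between flask's own z axis and vertical above 0.5 rad).
It also fails if it takes over 58 s, if anything falls off the work surface, if the arm or the gripper's body presses on something with over 40 N, if the wrist force passes 120 N, or if a joint passes its speed limit or range.

ROBOT

A 6-joint arm with a two-finger parallel gripper is mounted at the origin on a cart in front of the work surface, level with it; the furniture and walls round the work are solid. World frame = base frame: x ahead of the robot, y to its left, z up, the work surface at z = 0. Lengths are in m, angles in rad, forces in N, time in s.
With the tool pointing down it reaches from about 0.35 to 0.8 m from the base axis. Payload 7.3 kg.
Tool frame: the origin (TCP) lies between the finger pads; the fingertips stand 25 mm ahead of it and the grasp point (between the pads) lies 6 mm ahead of it (r.tip_extent is the distance from the TCP to the fingertips, in m); z points along the fingers, y is the line along which they close (so a half turn about z gives the same grasp; the last joint's range is limited). The gripper opens to 85 mm and grips with 20 to 120 N. Pads are 22 mm wide; open, the fingers measure 114 mm over their backs; the gripper's body (76 mm by 85 mm) begins 54 mm behind the grasp point. The pads swing forward as they close: fully open they stand 13 mm farther back than shut.
Start: joints at [1.042, 0.342, 1.524, -0, 1.275, -0.146], TCP at [0.196, 0.487, 0.256] pointing down, gripper open.
Joint ranges: [-2.53, 2.53], [-0.77, 2.02], [0.04, 2.7], [-1, 4.14], [0.28, 2.66], [-3.11, 3.11]. Speed limits (rad/s): [2.57, 2.57, 3.14, 3.14, 3.14, 3.14].

INTERFACE

Orientations are given as a unit quaternion [x, y, z, w].
In Python, from workcell import r, command_gripper, optics gives the robot as it stands. The module is installed in compiled form; this text tells all that it offers. Calls block until the motion is done:
- r.reach(position, orientation): joint-space move of the TCP to a pose.
- r.move_straight(position, orientation=None, speed=0.15, max_force=None): straight line of the TCP; orientation=None keeps the orientation; speed is the mean speed in m/s. With max_force (N) it stops when the force on the tool has changed by that much, and returns True; else False.
- r.movej(angles): joint-space move.
- command_gripper(opening, force=None): finger opening in m; force is the grip in N (None keeps the last); returns when the fingers have stopped.
- r.hold(seconds).
- r.solve_ik(position, orientation): joint angles nearest the present ones, or None.
- r.read_state(): the state.
- optics.get_image(name): name is "scene" or "side" or "wrist"; returns (picture, depth): 480x640x3 uint8, red, green, blue; 480x640 float32, m along the optical axis (not along the pixel's ray), 0 where there is no reading.
- optics.camera_model(name): a dict with "K" (3x3 intrinsics, pixels), "k1" (the pictures are not rectified: a ray, as slopes to the right and down, at radius r is drawn at 1 + k1 r^2 times it, then the intrinsics apply), "R" (3x3) and "t" (3): a world point X has camera coordinates R X + t; the wrist camera has in their place "tool_from_camera" (4x4, takes a point from camera to tool coordinates, whose origin is the TCP and whose axes are the flange's). Camera axes: x right, y down, z forward; pixel columns grow to the right and rows downward; lengths in m; the calibration is good to about 2 mm. A picture is of the moment at which its call begins: read the wrist's pose just before it. camera_model takes no time and is no camera call.
A pose or a line that the arm cannot do raises r.PlanningError and nothing moves.
- r.finish_job(): hands the job in; it is judged then, once.
The state is a dict: "time_s": time; "joint_positions": joint angles; "dq": joint speeds; "tau": joint torques, N m; "eef_pos": TCP position; "eef_rot": TCP orientation; "contact_force": force on the tool from outside, world axes, zero at the start; "torque": the same for the moment, N m; "grip_width": finger opening in m; "grip_force": force on a finger pad.
Only numpy, scipy, OpenCV 4.12 (cv2) and the standard library are available. Lean on these libraries where they do the work, as an engineer would, in place of code of your own. Each camera call takes 0.05 s, during which the arm holds its last target. There are 200 camera calls.

## Working session

There is one attempt and no reset: what is moved stays moved. The work goes in short steps, each a Python script; the robot and the scene stay as the last script left them, time stands still between calls to the robot, and variables do not carry over. Pictures are saved under pics/ and viewed, at most 10 in all, crops included, and the job is handed in when it is done.

```bash
mkdir -p pics; cat > h.py <<'E'
import numpy as np, cv2
from workcell import r, command_gripper, optics
from scipy.spatial.transform import Rotation as Ro
def cloud(name):
    """returns picture, HxWx3 world points (nan where no depth)"""
    s=r.read_state(); im,d=optics.get_image(name); m=optics.camera_model(name)
    K=np.array(m["K"]); k1=m["k1"]
    v,u=np.mgrid[0:480,0:640]
    uv=np.stack([u,v],-1).reshape(-1,1,2).astype(np.float64)
    n=cv2.undistortPoints(uv,K,np.array([k1,0,0,0.])).reshape(480,640,2)
    P=np.dstack([n,np.ones((480,640))])*d[...,None]
    if "R" in m: W=(P-np.array(m["t"]))@np.array(m["R"])
    else:
        T=np.array(m["tool_from_camera"]); P=P@T[:3,:3].T+T[:3,3]
        W=P@Ro.from_quat(s["eef_rot"]).as_matrix().T+np.array(s["eef_pos"])
    W[d<=0]=np.nan
    return im,W
def save(n,im): cv2.imwrite(f"pics/{n}.png",im[...,::-1])
E
python3 - <<'E'
from h import *
for n in("scene","side"):
    im,W=cloud(n); save(n,im); np.savez(n,im=im,W=W)
    m=optics.camera_model(n); print(n,np.round(-np.array(m["R"]).T@m["t"],3))
print(r.read_state())
E
```

```text
scene [-0.194 -0.586  0.557]
side [ 0.109 -1.33   0.958]
{'time_s': 0.1, 'joint_positions': array([ 1.04202661e+00,  3.42638270e-01,  1.52490384e+00,  9.71974945e-06,
        1.27541005e+00, -1.45994077e-01]), 'dq': array([ 6.55238943e-04, -1.97807832e-03, -1.98076349e-03, -8.85740043e-05,
        1.31145205e-03, -2.14978187e-03]), 'tau': array([ 1.90386920e-03, -4.34448588e+01, -2.46491057e+01, -7.07096137e-05,
        4.65585515e-03,  1.33520348e-05]), 'eef_pos': array([0.19589745, 0.48673932, 0.25570927]), 'eef_rot': array([ 1.90222908e-01,  9.81740690e-01, -6.39895931e-04, -2.29397728e-04]), 'contact_force': array([ 0.59066677,  0.07271243, -0.10229539]), 'torque': array([ 0.05219783, -0.03206345, -0.01495343]), 'grip_force': 0.0, 'grip_width': 0.08533637594755385}
```

View pics/scene.png

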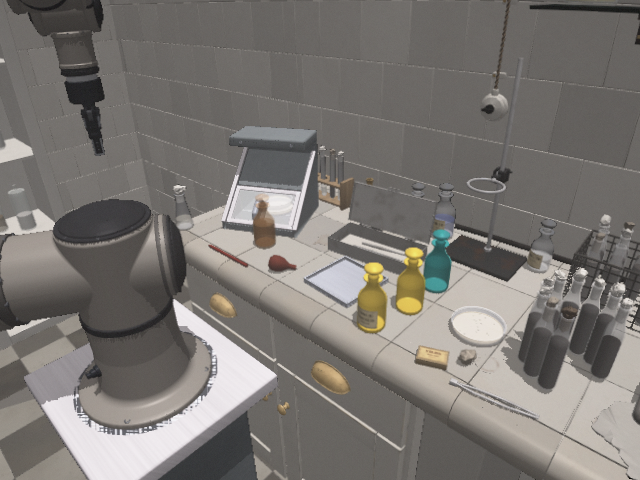

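View pics/side.png

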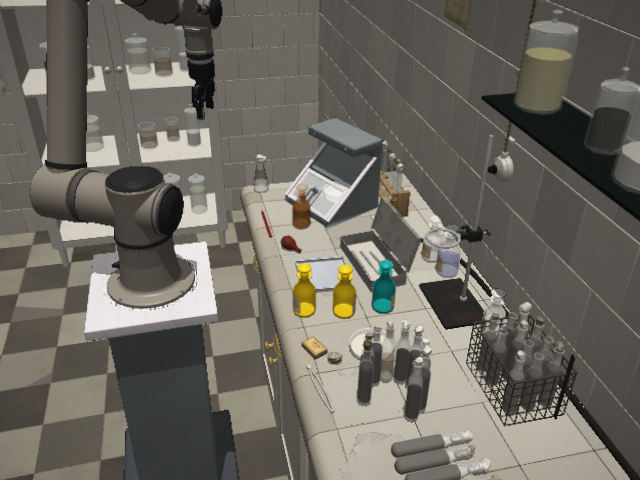

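The scene view shows the amber bottle at (264,225). Its look-alikes are two yellow bottles at (372,300) and (410,282) and a turquoise one at (437,262). Only the brown one stands in front of the cabinet, whose sash is at about (265,205). The tray is at (345,280), the bulb at (280,263), the flask at (182,208) and the dish at (478,325). In the side view the bottle is at (301,210) and the tray at (320,272). Next I measure these and confirm with one crop.

```bash
python3 - <<'E'
import numpy as np,cv2
S=np.load('scene.npz');D=np.load('side.npz')
a=cv2.resize(S['im'][120:310,160:400],None,fx=2.5,fy=2.5,interpolation=cv2.INTER_CUBIC)
b=cv2.resize(D['im'][110:300,240:420],None,fx=1.0,fy=1.0)
cv2.imwrite('pics/crop.png',a[...,::-1])
for n,Z in(('scene',S),('side',D)):
    im=Z['im'];W=Z['W'];h=cv2.cvtColor(im,cv2.COLOR_RGB2HSV)
    win={'scene':dict(bottle=(190,250,250,280),bulb=(250,275,265,300),flask=(180,232,170,196),tray=(255,305,300,392)),
         'side':dict(bottle=(183,230,290,314),bulb=(232,255,278,305),flask=(152,194,250,272),tray=(255,292,290,350))}[n]
    for k,(v0,v1,u0,u1) in win.items():
        w=W[v0:v1,u0:u1].reshape(-1,3);c=h[v0:v1,u0:u1].reshape(-1,3)
        m=np.isfinite(w[:,0])
        if k in('bottle','bulb'): m&=(c[:,1]>110)
        if k=='flask': m&=w[:,2]>.01
        if k=='tray': m&=(w[:,2]>.001)&(w[:,2]<.02)&(c[:,2]>0)
        w=w[m]; print(n,k,len(w),'p2',np.round(np.percentile(w,3,axis=0),3),'p98',np.round(np.percentile(w,97,axis=0),3))
        if k=='bottle':
            q=w[(w[:,2]>.012)&(w[:,2]<.06)]
            from scipy.optimize import least_squares
            f=least_squares(lambda p:np.hypot(q[:,0]-p[0],q[:,1]-p[1])-.027,q[:,:2].mean(0)+[.02,.02],loss='soft_l1',f_scale=.002)
            print('  circle',np.round(f.x,4),len(q),'resid',np.abs(f.fun).mean(), 'ztop',w[:,2].max())
    # grid of cabinet points
    pts={'scene':[(232,140),(310,135),(315,152),(232,146),(228,222),(297,231),(270,180),(264,195),(255,210),(335,270),(350,260),(385,278),(306,280),(348,301)],
         'side':[(340,130),(380,150),(310,135),(290,190),(325,218),(310,190),(318,196),(326,190),(320,270)]}[n]
    for u,v in pts: print((u,v),np.round(W[v,u],3))
E
```

```text
Traceback (most recent call last):
IndexError: index -1 is out of bounds for axis 0 with size 0
```

View pics/crop.png

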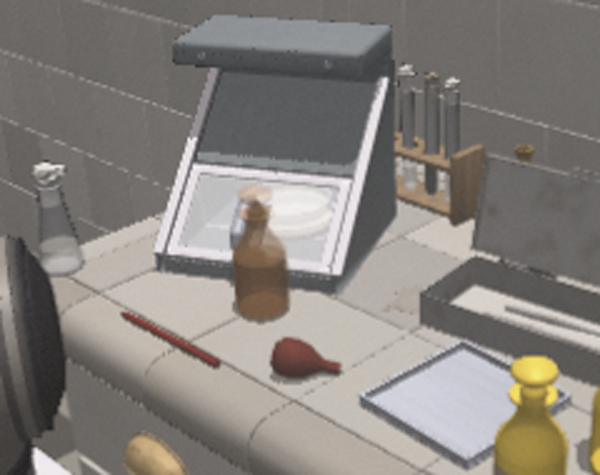

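The crop confirms the amber-brown stoppered bottle at scene (264,226), in front of the sash and hiding most of the handle. The steel tray is at (345,280). Depth seems to be missing on glass and shiny surfaces, so the printout has to tolerate gaps.

```bash
cat > meas.py <<'E'
from h import *
from scipy.optimize import least_squares
S=np.load('scene.npz');D=np.load('side.npz')
def proj(n,X):
    m=optics.camera_model(n);c=np.array(m["R"])@X+m["t"];s=c[:2]/c[2]
    s=s*(1+m["k1"]*(s@s));K=np.array(m["K"]);return K[:2,:2]@s+K[:2,2]
def tri(a,b):
    f=least_squares(lambda X:np.r_[proj("scene",X)-a,proj("side",X)-b],[.5,.2,.05]);return f.x,np.abs(f.fun).max()
def onplane(n,uv,z):
    f=least_squares(lambda p:proj(n,np.array([p[0],p[1],z]))-uv,[.5,.1]);return f.x
E
python3 - <<'E'
from meas import *
for n,Z in(('scene',S),('side',D)):
    im=Z['im'];W=Z['W']
    print(n,'nan frac in bottle/tray/flask/bulb')
    h=cv2.cvtColor(im,cv2.COLOR_RGB2HSV)
    for k,(v0,v1,u0,u1) in {'scene':dict(bottle=(195,250,250,280),bulb=(254,275,268,300),tray=(255,305,300,392)),
         'side':dict(bottle=(183,230,290,314),bulb=(232,255,278,305),tray=(255,292,290,350))}[n].items():
        w=W[v0:v1,u0:u1].reshape(-1,3);c=h[v0:v1,u0:u1].reshape(-1,3)
        fin=np.isfinite(w[:,0]);m=fin&((c[:,1]>110) if k!='tray' else (w[:,2]>-.01)&(w[:,2]<.03))
        print(k,fin.mean(),m.sum(),np.round(np.percentile(w[m],[3,50,97],axis=0),3).tolist() if m.sum()>5 else '')
    cab=np.isfinite(W[...,0])&(W[...,2]>.2)&(W[...,2]<.26)&(W[...,0]>.3)&(W[...,1]>0)
    w=W[cab];print('top pts',np.round(np.percentile(w,[2,98],axis=0),3).tolist())
    top=w[(w[:,2]>.222)&(w[:,2]<.234)];print(cv2.minAreaRect(top[:,:2].astype(np.float32)),len(top))
for nm,sc,sd in [('lid FL',(230,137),(310,131)),]: print(nm,tri(np.array(sc),np.array(sd)))
# tray corners on plane z=.012, from scene
for uv in [(304,280),(346,257),(388,278),(347,302)]: print('tray',uv,onplane("scene",np.array(uv),.012))
print('bottle base scene',onplane("scene",np.array([264,247]),0),'side',onplane("side",np.array([301,228]),0))
print('bottle stopper', tri(np.array([263,199.]),np.array([301.5,188.])))
print('flask', onplane("scene",np.array([184,229]),0),onplane("side",np.array([261,192]),0))
a=cv2.resize(D['im'][110:310,230:400],None,fx=3.5,fy=3,interpolation=cv2.INTER_CUBIC)
save('crop2',a)
E
```

```text
scene nan frac in bottle/tray/flask/bulb
bottle 0.9957575757575757 0 
bulb 0.9970238095238095 74 [[0.351, 0.045, 0.011], [0.361, 0.065, 0.029], [0.385, 0.079, 0.034]]
tray 0.9967391304347826 3678 [[0.333, -0.15, -0.004], [0.427, -0.058, 0.0], [0.521, 0.046, 0.018]]
top pts [[0.43, 0.022, 0.201], [0.836, 1.678, 0.259]]
((0.6248682737350464, 0.8420512676239014), (0.4486052393913269, 1.6894769668579102), 0.9495693445205688) 2210
side nan frac in bottle/tray/flask/bulb
bottle 0.9964539007092199 465 [[0.4, 0.151, 0.009], [0.422, 0.162, 0.053], [0.445, 0.178, 0.102]]
bulb 0.9967793880837359 175 [[0.349, 0.041, 0.004], [0.367, 0.058, 0.022], [0.389, 0.079, 0.035]]
tray 0.9990990990990991 1434 [[0.346, -0.139, -0.005], [0.425, -0.043, 0.0], [0.505, 0.024, 0.011]]
top pts [[0.405, 0.032, 0.201], [0.836, 1.687, 0.258]]
((0.6049060821533203, 0.8549562692642212), (0.46802201867103577, 1.7110298871994019), 0.1813543140888214) 1893
lid FL (array([0.49229919, 0.37105903, 0.21569427]), np.float64(2.5458683670772757))
tray (304, 280) [ 0.35985432 -0.01674004]
tray (346, 257) [ 0.49007743 -0.02487101]
tray (388, 278) [ 0.48270753 -0.14728618]
tray (347, 302) [ 0.36088708 -0.13457368]
bottle base scene [0.40953352 0.1704029 ] side [0.42100233 0.16225284]
bottle stopper (array([0.42670527, 0.17925526, 0.12132278]), np.float64(0.16682660874900535))
flask [0.33187949 0.4071759 ] [0.34154146 0.40025492]
```

```bash
sleep 1
```

```text
(no output)
```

View pics/crop2.png

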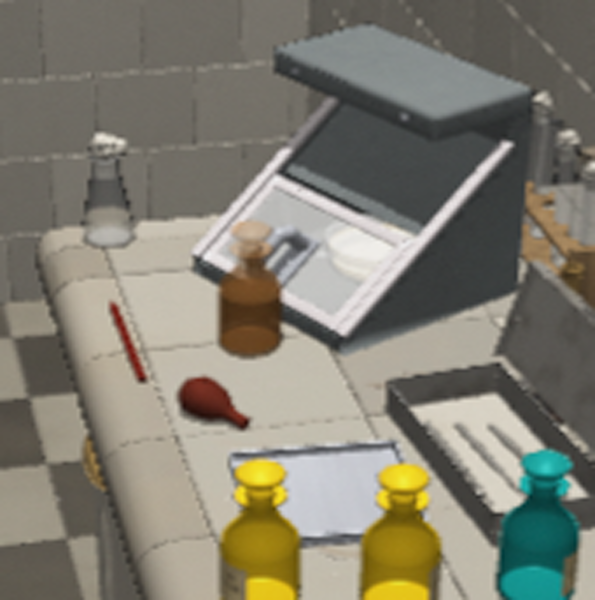

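The enlarged side view shows the amber bottle at side (301,212). The bow handle is behind it at about (313,190) with the sash shut. The yellow and turquoise bottles stand just beyond the tray's -y edge. Next I fit the bottle circle, the cabinet's pose and the obstacle positions.

```bash
python3 - <<'E'
from meas import *
for n,Z in(('scene',S),('side',D)):
    W=Z['W'];ok=np.isfinite(W[...,0]);h=cv2.cvtColor(Z['im'],cv2.COLOR_RGB2HSV)
    X,Y,Zz=W[...,0],W[...,1],W[...,2]
    q=W[ok&(np.hypot(X-.425,Y-.168)<.045)&(Zz>.012)&(Zz<.058)]
    f=least_squares(lambda p:np.hypot(q[:,0]-p[0],q[:,1]-p[1])-.027,[.425,.17],loss='soft_l1',f_scale=.002)
    print(n,'bottle',np.round(f.x,4),len(q),np.median(np.abs(f.fun)),'maxz',np.round(W[ok&(np.hypot(X-f.x[0],Y-f.x[1])<.02)][:,2].max(),3))
    w=W[ok&(X>.4)&(X<.9)&(Y>.1)&(Y<.5)&(abs(Zz-.228)<.006)]
    rect=cv2.minAreaRect(w[:,:2].astype(np.float32));print('roof',len(w),rect,np.round(cv2.boxPoints(rect),3).tolist(),np.median(w[:,2]))
    # slope plane: points in the region, excluding roof; RANSAC for plane with 40deg
    c=W[ok&(X>.4)&(X<.75)&(Y>.1)&(Y<.5)&(Zz>.03)&(Zz<.19)]
    best=(0,)
    for yaw in np.radians(np.arange(-60,61,1)):
        nn=np.array([-np.sin(np.radians(40))*np.cos(yaw),-np.sin(np.radians(40))*np.sin(yaw),np.cos(np.radians(40))])
        hh,e=np.histogram(c@nn,bins=np.arange(-.6,.3,.003));
        if hh.max()>best[0]:best=(hh.max(),np.degrees(yaw),e[hh.argmax()]+.0015)
    print('slope',len(c),best)
    s=W[ok&(X>.4)&(X<.75)&(Y>.1)&(Y<.5)&(Zz>.03)&(Zz<.19)]; best=(0,)
    for yaw in np.radians(np.arange(-60,61,1)):
        nn=np.array([np.sin(yaw),-np.cos(yaw),0]);hh,e=np.histogram(s@nn,bins=np.arange(-.6,.6,.003))
        if hh.max()>best[0]:best=(hh.max(),np.degrees(yaw),e[hh.argmax()]+.0015)
    print('side face',best)
    for nm,lo,hi in(('yellow',22,35),('turq',80,100)):
        m=ok&(h[...,0]>lo)&(h[...,0]<hi)&(h[...,1]>150)&(Zz>.01)&(Zz<.06)
        k,l,st,ce=cv2.connectedComponentsWithStats(m.astype(np.uint8))
        for i in range(1,k):
            if st[i,4]>60:print(nm,ce[i].round(),np.round(np.median(W[l==i],axis=0),3))
    bx=ok&(X>.38)&(X<.75)&(Y>-.25)&(Y<.12)&(Zz>.025)&(Zz<.06)&(h[...,1]<90)
    print('box',np.round(np.percentile(W[bx],[2,98],axis=0),3).tolist())
for a in [((223,226),(286,197)),((296,233),(328,226))]: print('lip',tri(np.array(a[0],float),np.array(a[1],float)))
E
```

```text
scene bottle [0.4244 0.1828] 367 0.000907155101002536 maxz 0.133
roof 1397 ((0.6615779399871826, 0.29924437403678894), (0.3509937524795532, 0.3993578255176544), 0.24396267533302307) [[0.48500001430511475, 0.49799999594688416], [0.4869999885559082, 0.0989999994635582], [0.8379999995231628, 0.10000000149011612], [0.8360000252723694, 0.5]] 0.2259953964932438
slope 7343 (np.int64(1346), np.float64(26.0), np.float64(-0.32249999999999973))
side face (np.int64(612), np.float64(27.0), np.float64(0.09750000000000064))
yellow [409. 304.] [ 0.418 -0.24   0.023]
yellow [380. 322.] [ 0.342 -0.227  0.022]
box [[0.507, -0.159, 0.026], [0.738, 0.054, 0.059]]
side bottle [0.4242 0.1822] 247 0.0019185435546755156 maxz 0.138
roof 1305 ((0.6631685495376587, 0.3015238642692566), (0.3981921672821045, 0.3498159348964691), 89.68887329101562) [[0.4869999885559082, 0.10300000011920929], [0.8370000123977661, 0.10100000351667404], [0.8389999866485596, 0.5], [0.48899999260902405, 0.5019999742507935]] 0.2256628019263672
slope 5936 (np.int64(542), np.float64(26.0), np.float64(-0.32249999999999973))
side face (np.int64(497), np.float64(26.0), np.float64(0.08550000000000063))
yellow [306. 305.] [ 0.35  -0.226  0.036]
yellow [343. 306.] [ 0.432 -0.251  0.036]
turq [382. 301.] [ 0.526 -0.253  0.037]
box [[0.507, -0.232, 0.026], [0.746, 0.055, 0.059]]
lip (array([0.41126165, 0.34102812, 0.0023325 ]), np.float64(1.0252797724430707))
lip (array([0.49732939, 0.14539289, 0.00974308]), np.float64(0.8391159901827336))
```

```bash
cat >> h.py <<'E'
def quat(phi,a,flip=1):
    """tool axis leaning a from straight down, heading phi; fingers close horizontally"""
    z=np.array([np.sin(a)*np.cos(phi),np.sin(a)*np.sin(phi),-np.cos(a)])
    y=flip*np.array([-np.sin(phi),np.cos(phi),0]); x=np.cross(y,z)
    return Ro.from_matrix(np.c_[x,y,z]).as_quat(),z
B=np.array([.4243,.1825]); T=np.array([.4234,-.0809]); A=np.radians(55)
E
python3 - <<'E'
from h import *
g=lambda xy,z,zz,back:np.r_[xy,z]-zz*(.006+back)
for f in(1,-1):
    for nm,xy,phi,z in(('bottle',B,np.radians(26),.045),('tray',T,np.radians(-11),.048)):
        q,zz=quat(phi,A,f)
        for back,up in((0,0),(.12,0),(.12,.12),(0,.12)):
            j=r.solve_ik(g(xy,z+up,zz,back),q); print(f,nm,back,up,None if j is None else np.round(j,2))
    q,zz=quat(np.radians(26),np.radians(40),f)
    for s in(0,.09):
        j=r.solve_ik(np.r_[.461,.241,.072]+s*np.array([.688,.336,.643])-zz*.006,q); print('sash same y',f,s,None if j is None else np.round(j,2))
E
```

```text
1 bottle 0 0 [0.   0.86 2.64 2.76 1.29 1.41]
1 bottle 0.12 0 None
1 bottle 0.12 0.12 [-0.39 -0.25  2.65  1.59  0.66  2.55]
1 bottle 0 0.12 [0.   0.28 2.56 2.55 0.69 1.78]
1 tray 0 0 None
1 tray 0.12 0 None
1 tray 0.12 0.12 [-1.16 -0.44  2.69  1.35  0.77  2.75]
1 tray 0 0.12 [-0.6   0.23  2.64  2.63  0.72  1.73]
sash same y 1 0 [0.26 0.49 2.31 2.79 0.36 1.75]
sash same y 1 0.09 None
-1 bottle 0 0 [ 0.    0.86  2.64  2.76  1.29 -1.73]
-1 bottle 0.12 0 None
-1 bottle 0.12 0.12 [-0.39 -0.25  2.65  1.59  0.66 -0.6 ]
-1 bottle 0 0.12 [ 0.    0.28  2.56  2.55  0.69 -1.36]
-1 tray 0 0 None
-1 tray 0.12 0 None
-1 tray 0.12 0.12 [-1.16 -0.44  2.69  1.35  0.77 -0.39]
-1 tray 0 0.12 [-0.6   0.23  2.64  2.63  0.72 -1.41]
sash same y -1 0 [ 0.26  0.49  2.31  2.79  0.36 -1.39]
sash same y -1 0.09 None
```

```bash
python3 - <<'E'
from h import *
def ok(xy,z,phi,a):
    q,zz=quat(phi,a); o=''
    for back,up in((0,0),(.05,0),(.10,0),(0,.08)):
        o+='x' if r.solve_ik(np.r_[xy,z+up]-zz*(.006+back),q) is not None else '.'
    return o
print('cols: grasp, back5, back10, lift8')
for a in(42,46,50,55):
  for nm,xy,z in(('bottle',B,.045),('tray',T,.048)):
    print(a,nm,' '.join(f"{p}:{ok(xy,z,np.radians(p),np.radians(a))}" for p in range(-120,141,20)))
ex=np.array([np.cos(np.radians(26)),np.sin(np.radians(26)),0]);ez=np.array([0,0,1])
up=ex*np.cos(np.radians(40))+ez*np.sin(np.radians(40))
for a in(25,30,35,40,45):
    for p in(26,10,40,60):
        q,zz=quat(np.radians(p),np.radians(a))
        print('sash',a,p,''.join('x' if r.solve_ik(np.r_[.461,.241,.072]+s*up-zz*(.006+b),q) is not None else '.' for s,b in((0,0),(.045,0),(.09,0),(0,.07),(.09,.07))))
E
```

```text
cols: grasp, back5, back10, lift8
42 bottle -120:xxxx -100:xxxx -80:xxxx -60:xxxx -40:.... -20:.... 0:xxxx 20:xxxx 40:xxxx 60:xxxx 80:xxxx 100:xxxx 120:xxxx 140:xxxx
42 tray -120:xxxx -100:xxxx -80:..x. -60:.... -40:xx.. -20:xxxx 0:xxxx 20:xxxx 40:xxxx 60:xxxx 80:xxxx 100:xxxx 120:xxxx 140:xxxx
46 bottle -120:xxxx -100:xxxx -80:xxxx -60:.xxx -40:.... -20:.... 0:xxxx 20:xxxx 40:xxxx 60:xxxx 80:xxxx 100:xxxx 120:xxxx 140:xxxx
46 tray -120:xxxx -100:xxxx -80:.... -60:.... -40:xx.x -20:x..x 0:xx.x 20:xxxx 40:xxxx 60:xxxx 80:xxxx 100:xxxx 120:xxxx 140:xxxx
50 bottle -120:xxxx -100:xxxx -80:xxxx -60:.xxx -40:.... -20:.... 0:xxxx 20:xx.x 40:xxxx 60:xxxx 80:xxxx 100:xxxx 120:xxxx 140:xxxx
50 tray -120:xxxx -100:xxxx -80:.... -60:.... -40:xxxx -20:x..x 0:x..x 20:xxxx 40:xxxx 60:xxxx 80:xxxx 100:xxxx 120:xxxx 140:xxxx
55 bottle -120:xxxx -100:xxxx -80:xxxx -60:.xx. -40:.... -20:.... 0:xxxx 20:x..x 40:xx.x 60:xxxx 80:xxxx 100:xxxx 120:xxxx 140:xxxx
55 tray -120:xxxx -100:xxxx -80:.... -60:.... -40:xxxx -20:...x 0:...x 20:xxxx 40:xxxx 60:xxxx 80:xxxx 100:xxxx 120:xxxx 140:xxxx
sash 25 26 .xxxx
sash 25 10 .xxxx
sash 25 40 .xxxx
sash 25 60 xxxxx
sash 30 26 ....x
sash 30 10 ..x.x
sash 30 40 .xxxx
sash 30 60 xxxxx
sash 35 26 .....
sash 35 10 ....x
sash 35 40 xxxxx
sash 35 60 xxxxx
sash 40 26 x....
sash 40 10 x....
sash 40 40 xxxx.
sash 40 60 xxxxx
sash 45 26 xx.x.
sash 45 10 xx.x.
sash 45 40 xxxxx
sash 45 60 xxxxx
```

```bash
cat > run1.py <<'E'
from h import *
a=np.radians(50);p=np.radians(40);q,zz=quat(p,a,-1)
P=lambda back,up:np.r_[B,.045+up]-zz*(.006+back)
r.reach(P(.10,.10),q); s=r.read_state();print(s["time_s"],np.round(s["joint_positions"],2))
r.move_straight(P(.10,0),q,speed=.15)
print('stop?',r.move_straight(P(0,0),q,speed=.1,max_force=8)); s=r.read_state();print(s["time_s"],np.round(s["joint_positions"],2),s["eef_pos"]-P(0,0),s["contact_force"])
im,_=cloud("scene");save("pregrip",im)
E
python3 run1.py
```

```text
1.7167 [-0.47 -0.03  2.52  1.36  0.8  -0.69]
stop? False
3.75 [-0.16  0.71  2.54  2.35  0.95 -1.67] [-0.00020376 -0.00018374  0.00038736] [0.15848389 0.06356875 0.18087512]
```

```bash
python3 - <<'E'
from h import *
a=np.radians(50);q,zz=quat(np.radians(40),a,-1)
command_gripper(.03,60);s=r.read_state();print('grip',s["grip_width"],s["grip_force"],s["contact_force"])
r.move_straight(np.r_[B,.045+.08]-zz*.006,q,speed=.1)
s=r.read_state();print(s["time_s"],s["grip_width"],s["contact_force"])
im,W=cloud("side");save("lift",cv2.resize(im[100:330,200:440],None,fx=2.5,fy=2.5))
for ph in(40,35,30,25,20):
    q2,z2=quat(np.radians(ph),a,-1); t=(40-ph)/20
    j=r.solve_ik(np.r_[B*(1-t)+T*t,.125]-z2*.006,q2);print(ph,None if j is None else np.round(j,2))
E
```

```text
grip 0.05205341930335119 61.85270045869402 [-2.19354204 -2.88178256  4.94764266]
5.1667 0.05156277121097462 [-0.85782854  0.76471068 -2.75203639]
40 [-0.16  0.38  2.5   2.07  0.72 -1.27]
35 [-0.38  0.37  2.53  1.96  0.76 -1.29]
30 [-0.59  0.37  2.54  1.83  0.79 -1.28]
25 [-0.78  0.38  2.52  1.71  0.81 -1.25]
20 [-0.94  0.39  2.47  1.61  0.83 -1.2 ]
```

View pics/lift.png

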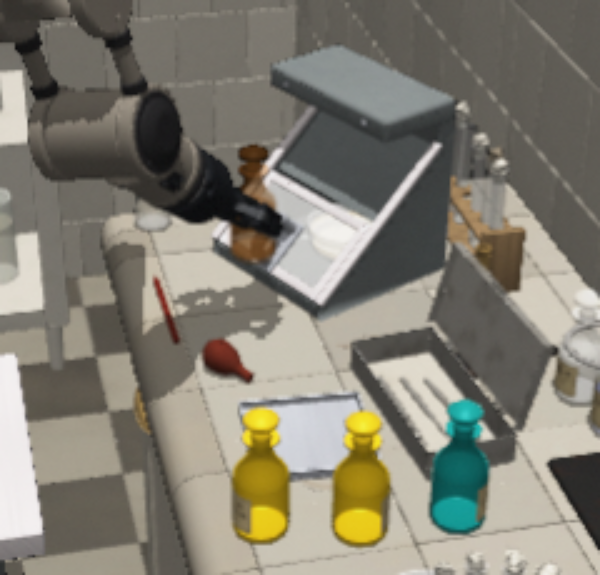

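The lift view shows the bottle held upright, at about (255,205) in the picture, with the bulb and flask untouched. Carrying on to the tray.

```bash
python3 - <<'E'
from h import *
a=np.radians(50);q,zz=quat(np.radians(20),a,-1)
P=lambda back,up:np.r_[T,.048+up]-zz*(.006+back)
r.move_straight(P(0,.077),q,speed=.12)
r.hold(.2)
print('down',r.move_straight(P(0,.012),q,speed=.1,max_force=15))
print('touch',r.move_straight(P(0,-.004),q,speed=.03,max_force=4));s=r.read_state();print(s["time_s"],s["eef_pos"]-P(0,0),s["contact_force"])
im,W=cloud("scene");save("placed",cv2.resize(im[180:380,260:500],None,fx=2.5,fy=2.5))
E
```

```text
down False
touch True
8.9917 [ 0.00068054 -0.00015999  0.00047434] [1.66981785 1.29174544 2.28081083]
```

View pics/placed.png

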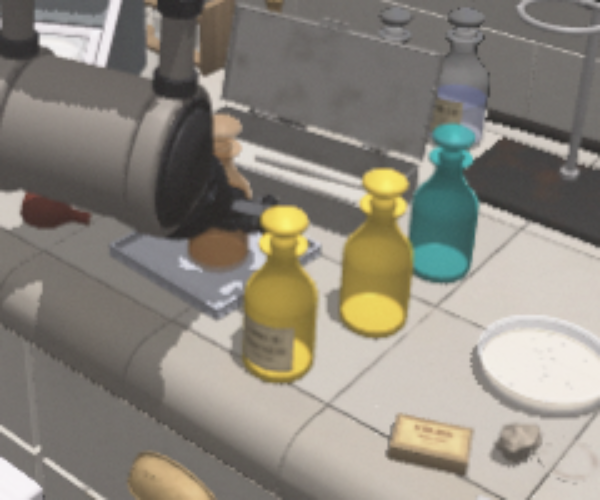

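The bottle stands in the tray at about (218,245) in the picture, and contact came at the expected height. Release, retreat, and look at the handle.

```bash
python3 - <<'E'
from h import *
a=np.radians(50);q,zz=quat(np.radians(20),a,-1)
P=lambda back,up:np.r_[T,.048+up]-zz*(.006+back)
command_gripper(.085);r.hold(.3)
r.move_straight(P(.09,.0),q,speed=.1)
r.move_straight(P(.10,.10),q,speed=.2)
q2,z2=quat(np.radians(40),np.radians(45),-1)
r.reach(np.array([.461,.241,.072])-z2*.16+[0,0,.05],q2)
command_gripper(0)
s=r.read_state();print(s["time_s"],np.round(s["joint_positions"],2))
for n in("wrist","side","scene"):
    im,W=cloud(n);save(n+"2",im);np.savez(n+"2",im=im,W=W)
    X,Y,Z=W[...,0],W[...,1],W[...,2]
    b=W[(np.hypot(X-T[0],Y-T[1])<.045)&(Z>.02)&(Z<.14)];print(n,len(b),np.round(np.percentile(b,[2,98],axis=0),3).tolist() if len(b) else '')
w=cv2.imread('pics/wrist2.png');d=cv2.imread('pics/side2.png')[140:270,260:400]
cv2.imwrite('pics/duo.png',np.hstack([cv2.resize(w,(400,300)),cv2.resize(d,(323,300),interpolation=cv2.INTER_CUBIC)]))
E
```

```text
13.525 [-0.18 -0.09  2.39  1.18  0.63 -0.23]
wrist 0 
side 744 [[0.398, -0.111, 0.023], [0.446, -0.076, 0.136]]
scene 1119 [[0.398, -0.109, 0.022], [0.437, -0.068, 0.135]]
```

View pics/duo.png

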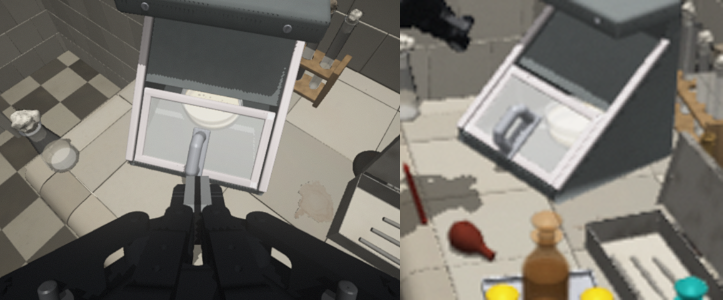

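The wrist view (left) shows the bow handle from about (200,132) to (196,178). The side view (right) shows the sash shut and the bottle standing in the tray. Next I locate the handle from the depth points standing off the sash.

```bash
python3 - <<'E'
from h import *
C40,S40=np.cos(np.radians(40)),np.sin(np.radians(40))
for n in("wrist","side","scene"):
    W=np.load(n+"2.npz")["W"];w=W[np.isfinite(W[...,0])]
    w=w[(w[:,0]>.38)&(w[:,0]<.7)&(w[:,1]>.1)&(w[:,1]<.42)&(w[:,2]>.015)&(w[:,2]<.19)]
    best=(0,)
    for y in np.radians(np.arange(15,36,.5)):
        nn=np.array([-S40*np.cos(y),-S40*np.sin(y),C40]);hh,e=np.histogram(w@nn,bins=np.arange(-.45,-.2,.002))
        if hh.max()>best[0]:best=(hh.max(),y,e[hh.argmax()]+.001)
    y=best[1];ex=np.array([np.cos(y),np.sin(y),0]);ey=np.array([-np.sin(y),np.cos(y),0]);up=ex*C40+[0,0,S40];nn=-ex*S40+[0,0,C40]
    print(n,best[0],np.degrees(y),best[2])
    c=np.c_[w@up,w@ey,w@nn]
    on=c[abs(c[:,2]-best[2])<.004];print(' frame up/ey range',np.round(np.percentile(on,[1,99],axis=0)[:,:2],3).tolist())
    m=(c[:,2]-best[2]>.012)&(c[:,2]-best[2]<.06)&(c[:,0]>on[:,0].min()-.01)&(c[:,0]<on[:,0].max())
    k=c[m]
    print(' handle',len(k),np.round(np.percentile(k,[2,50,98],axis=0)-[0,0,best[2]],3).tolist() if len(k) else '')
    med=np.median(k,axis=0); k=k[(abs(k[:,0]-med[0])<.05)&(abs(k[:,1]-med[1])<.02)]
    p=np.percentile(k,[3,97],axis=0).mean(0); print(' centre world',np.round(p[0]*up+p[1]*ey+(best[2]+.04)*nn,4), len(k),'up range',np.round(np.percentile(k[:,0],[1,99]),3),'topoff',np.percentile(k[:,2],98)-best[2])
E
```

```text
wrist 13222 25.0 -0.3209999999999999
 frame up/ey range [[0.442, -0.063], [0.612, 0.126]]
 handle 8379 [[0.41, -0.074, 0.012], [0.474, 0.078, 0.014], [0.603, 0.134, 0.055]]
 centre world [0.4842 0.3121 0.112 ] 207 up range [0.464 0.516] topoff 0.013444988873831276
side 436 26.0 -0.3109999999999999
 frame up/ey range [[0.401, -0.09], [0.639, 0.122]]
 handle 164 [[0.407, -0.087, 0.013], [0.438, 0.012, 0.036], [0.643, 0.026, 0.049]]
 centre world [0.4518 0.2341 0.0731] 153 up range [0.406 0.469] topoff 0.048872534343595064
scene 880 25.0 -0.3109999999999999
 frame up/ey range [[0.402, -0.078], [0.629, 0.131]]
 handle 182 [[0.405, -0.015, 0.013], [0.433, 0.023, 0.039], [0.535, 0.032, 0.047]]
 centre world [0.4493 0.2366 0.0718] 178 up range [0.405 0.466] topoff 0.04714474832112059
```

```bash
cat >> h.py <<'E'
Y=np.radians(25.5);C40,S40=np.cos(np.radians(40)),np.sin(np.radians(40))
EX=np.array([np.cos(Y),np.sin(Y),0]);UP=EX*C40+[0,0,S40];NN=-EX*S40+[0,0,C40];H=np.array([.4505,.2355,.0725])
def tipat(s,off,zz): return H+s*UP+(off-.04)*NN-.025*zz   # TCP for fingertip s up the slope of the handle point, off above sash
E
python3 - <<'E'
from h import *
for a in(40,45,50):
  for p in(26,32,36,40,45,52,60):
    q,zz=quat(np.radians(p),np.radians(a),-1);o=''
    J=[r.solve_ik(tipat(s,off,zz),q) for s,off in((-.065,.1),(-.065,.018),(-.043,.018),(-.01,.018),(.02,.018),(.055,.018),(.03,.018),(.03,.1))]
    print(a,p,''.join('x' if j is not None else '.' for j in J), [np.round(j[[0,3,4]],2).tolist() for j in J if j is not None][1:6:2])
E
```

```text
40 26 xxxxx.x. [[0.22, 2.9, 0.67], [0.25, 2.82, 0.43], [0.27, 2.71, 0.28]]
40 32 xxxxx.x. [[0.15, 2.71, 0.66], [0.19, 2.57, 0.44], [0.21, 2.37, 0.32]]
40 36 xxxxxxxx [[0.1, 2.58, 0.66], [0.14, 2.4, 0.46], [0.19, 1.99, 0.31]]
40 40 xxxxxxxx [[0.05, 2.45, 0.65], [0.11, 2.24, 0.48], [0.15, 1.83, 0.35]]
40 45 xxxxxxxx [[0.0, 2.29, 0.64], [0.06, 2.05, 0.5], [0.11, 1.67, 0.41]]
40 52 xxxxxxxx [[-0.05, 2.05, 0.64], [0.01, 1.81, 0.54], [0.06, 1.48, 0.5]]
40 60 xxxxxxxx [[-0.1, 1.79, 0.64], [-0.04, 1.57, 0.6], [0.02, 1.31, 0.6]]
45 26 xxxxxxxx [[0.2, 2.91, 0.9], [0.24, 2.88, 0.63], [0.27, 2.78, 0.38]]
45 32 xxxxxxxx [[0.11, 2.74, 0.89], [0.16, 2.66, 0.63], [0.2, 2.48, 0.41]]
45 36 xxxxxxxx [[0.06, 2.62, 0.87], [0.11, 2.52, 0.64], [0.16, 2.29, 0.44]]
45 40 xxxxxxxx [[0.01, 2.5, 0.85], [0.07, 2.37, 0.64], [0.12, 2.12, 0.47]]
45 45 xxxxxxxx [[-0.05, 2.34, 0.82], [0.02, 2.19, 0.65], [0.08, 1.94, 0.52]]
45 52 xxxxxxxx [[-0.11, 2.12, 0.78], [-0.04, 1.95, 0.67], [0.02, 1.71, 0.58]]
45 60 xxxxxxxx [[-0.16, 1.86, 0.76], [-0.09, 1.7, 0.7], [-0.02, 1.49, 0.67]]
50 26 .xxxxxxx [[0.2, 2.91, 1.02], [0.24, 2.89, 0.71], [0.25, 2.88, 0.66]]
50 32 .xxxxxxx [[0.1, 2.73, 1.0], [0.16, 2.67, 0.71], [0.17, 2.65, 0.67]]
50 36 .xxxxxxx [[0.04, 2.61, 0.98], [0.11, 2.52, 0.72], [0.11, 2.5, 0.68]]
50 40 .xxxxxxx [[-0.01, 2.48, 0.96], [0.06, 2.38, 0.72], [0.07, 2.35, 0.69]]
50 45 xxxxxxxx [[-0.11, 2.35, 1.0], [-0.03, 2.27, 0.81], [0.04, 2.1, 0.65]]
50 52 xxxxxxxx [[-0.17, 2.14, 0.93], [-0.09, 2.04, 0.8], [-0.02, 1.87, 0.69]]
50 60 xxxxxxxx [[-0.22, 1.9, 0.88], [-0.14, 1.78, 0.81], [-0.07, 1.63, 0.76]]
```

```bash
python3 - <<'E'
from h import *
q,zz=quat(np.radians(32),np.radians(45),-1)
r.move_straight(tipat(-.055,.11,zz),q,speed=.15)
print('down',r.move_straight(tipat(-.055,.024,zz),q,speed=.1,max_force=6))
print('touch',r.move_straight(tipat(-.035,.024,zz),q,speed=.04,max_force=3)); s=r.read_state()
t0=(s["eef_pos"]-tipat(0,.024,zz))@UP;print(s["time_s"],'contact s',t0,s["contact_force"])
if -.05<t0<-.034:
    print('push',r.move_straight(tipat(t0+.096,.024,zz),q,speed=.05,max_force=20)); s=r.read_state()
    print(s["time_s"],'travel',(s["eef_pos"]-tipat(t0,.024,zz))@UP,s["contact_force"])
im,W=cloud("side");save("side3",cv2.resize(im[80:300,200:440],None,fx=2.5,fy=2.5))
E
```

```text
down False
touch True
16.65 contact s -0.03640239391945265 [ 0.29365535 -0.02804177 -0.11720822]
push True
18.4833 travel 0.08764118925885817 [ 0.79437413 -0.41613122  1.20366561]
```

View pics/side3.png

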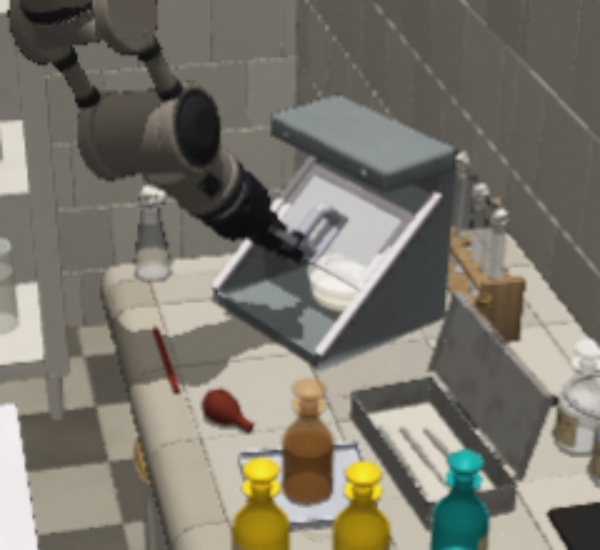

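The side view shows the sash slid up with the handle at about (325,230), and the bottle upright in the tray. I'll push once more to confirm the stop, back off, and measure.

```bash
python3 - <<'E'
from h import *
q,zz=quat(np.radians(32),np.radians(45),-1)
print('push',r.move_straight(tipat(.062,.024,zz),q,speed=.03,max_force=20)); s=r.read_state()
print('travel',(s["eef_pos"]-tipat(-.0364,.024,zz))@UP)
r.move_straight(tipat(.025,.03,zz),q,speed=.06); r.move_straight(tipat(.0,.15,zz),q,speed=.15); r.hold(.3)
for n in("side","scene"):
    im,W=cloud(n);w=W[np.isfinite(W[...,0])];c=np.c_[(w-H)@UP,(w-H)@np.cross(NN,UP),(w-H)@NN+.04]
    k=c[(abs(c[:,1])<.02)&(c[:,2]>.02)&(c[:,2]<.06)&(c[:,0]>-.06)&(c[:,0]<.15)]
    print(n,len(k),'handle s range',np.percentile(k[:,0],[1,99]).round(3))
    b=w[(np.hypot(w[:,0]-T[0],w[:,1]-T[1])<.05)&(w[:,2]>.02)&(w[:,2]<.15)];print(np.round(np.percentile(b,[2,98],axis=0),3).tolist())
print(r.read_state()["time_s"],r.read_state()["contact_force"])
E
```

```text
push True
travel 0.0877145878551723
side 132 handle s range [0.059 0.12 ]
[[0.398, -0.111, 0.024], [0.446, -0.076, 0.136]]
scene 147 handle s range [0.058 0.118]
[[0.398, -0.109, 0.022], [0.437, -0.068, 0.135]]
20.8667 [-0.08026818  0.29040375  0.72324077]
```

```bash
python3 -c "
from h import *
print(r.finish_job())"
```

```text
the job is handed in; nothing more can be done
None
```

The bottle stands upright and released in the tray, and the sash is open against its stop (about 89 mm by camera). The arm is clear, the dish, bulb and flask were never touched, and I handed the job in at about 21 s; no verdict came back.

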